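# Gang up the frame wedges in the spring cramp

### The job

Put every stray paint pot upright in the light wooden pot tray and every brush flat in the blue brush tray, and pack the four wooden wedges flat on the bed of the cramp, alternately head to tail against the fixed fence and with their ends flush and centred on the bed, so that they make one tight rectangle ready for sanding. When all four are in, turn the red knob clockwise until the spring pointer stands on the red line of the scale; leave the other things on the bench where they are.

Things in the scene. Friction and masses are not known exactly. Their poses are not given: they have to be found in the camera images.
- cramp: bench cramp, fixed: dark wooden bed 130 mm (its x) by 340 mm (its y), 18 mm thick; origin: centre of the bed's underside. A green fence stands at the -y end; facing it a green sprung jaw (62 mm wide, 34 mm high) before a steel carriage with a white scale on top; at the +y end a green housing, 36 mm high above the bed, with a red knob on top. Both x sides are open.
- fence_face (a point): foot of the fixed fence's face, on the bed's top and centre line, at y = -140 mm of the cramp; the face looks to the cramp's +y, 62 mm wide, 36 mm high. The pack goes against it. Fence to jaw is about 146 to 152 mm at the start.
- knob (a joint): the red knob, turning about the vertical, in rad; it grows clockwise seen from above, from 0 (jaw fully back, 156 mm from the fence) to 6.28. Each rad drives the carriage 8 mm towards the fence (a rack and pinion). It starts at 0.5 to 1.25 and stays where it is left (friction about 0.1 N m); both ways are free.
- knob_grip (a point): point on the knob's axis at the height to grip, 31 mm above the knob's underside. The knob is an upright bar 49 mm long (the point's x), 14 mm wide and 32 mm high on a 52 mm disc 8 mm thick; the bar's top is 7 mm above this point, the disc's top 23 mm below it.
- jaw (a joint): how far the sprung jaw is pressed back into the carriage, in m: 0 relaxed to 0.020 at the stop; 0.5 N per mm. The black pointer on the jaw moves along the scale by the same amount; at 0.012 its tip stands on the middle of the red line.
- jaw_face (a point): centre of the sprung jaw's pressing face, which looks to the cramp's -y.
- pointer_tip (a point): tip of the black pointer, fixed to the jaw, above the white scale.
- scale_mark (a point): middle of the red line across the white scale on the carriage; the line is 4 mm wide along the cramp's y. The pointer's tip starts 12 mm to the -y side of it and comes towards it as the jaw is pressed back. Other black ticks are 4 mm apart.
- pot_tray: light wooden tray for the pots, 190 mm (its x) by 120 mm (its y), 22 mm high, walls and floor 6 mm thick, fixed; origin: centre of its underside. Left or right on the bench.
- brush_tray: blue tray for the brushes, same size and origin as the pot tray, fixed, on the other side.
- wedge1: first light-wood wedge lying flat: 64 mm long, 30 mm high, 40 mm wide at the head, 24 mm at the tail, 30-65 g; black dot on top near the head. Origin: underside, midway along. x runs from head (-32 mm) to tail (+32 mm); straight side at y = -16 mm, slanted side from y = +24 (head) to +8 mm (tail); end faces parallel. Two, half a turn apart with slants together, make a 64 mm square.
- wedge2: second wedge, just like the first (same size, dot, origin and axes).
- wedge3: third wedge, just like the first (same size, dot, origin and axes).
- wedge4: fourth wedge, just like the first (same size, dot, origin and axes).
- pot1: first paint pot, upright, 46 mm in diameter, 44 mm high, 55 to 115 g, blue below a white lid with a disc of the same colour. Origin: centre of its underside. Starts on the cramp's bed or on the bench. May be absent.
- pot2: second paint pot, upright, 46 mm in diameter, 44 mm high, 55 to 115 g, red below a white lid with a disc of the same colour. Origin: centre of its underside. Starts on the cramp's bed or on the bench. May be absent.
- pot3: third paint pot, upright, 46 mm in diameter, 44 mm high, 55 to 115 g, yellow below a white lid with a disc of the same colour. Origin: centre of its underside. Starts on the cramp's bed or on the bench. May be absent.
- brush1: first flat priming brush lying down, 150 mm long along its x, 12 mm thick, 50 g: wooden handle 16 mm wide from x = -75 to +15 mm, brass ferrule 28 mm wide to +41 mm, stiff white bristle block 30 mm wide to +75 mm; it balances near x = 0. Origin: centre of the underside. Starts on the cramp's bed or on the bench. May be absent.
- brush2: second flat priming brush lying down, 150 mm long along its x, 12 mm thick, 50 g: wooden handle 16 mm wide from x = -75 to +15 mm, brass ferrule 28 mm wide to +41 mm, stiff white bristle block 30 mm wide to +75 mm; it balances near x = 0. Origin: centre of the underside. Starts on the cramp's bed or on the bench. May be absent.
- glue: yellow glue bottle, 54 mm in diameter, 130 mm high, standing; origin at its underside. Not part of the job.
- sander: cork sanding block 65 x 100 x 35 mm; not part of the job.
- cup: blue ceramic cup, 72 mm wide, 90 mm high; not part of the job.
- offcut: brown wooden offcut 35 x 50 x 20 mm; not part of the job.
Not all that is in view belongs to the job. What is shaped like the pot3 but green is not meant.

How it is judged:
On the way:
1. all four wedges lie on the bed between fence and jaw, the jaw still relaxed (x of wedge1 in the frame of cramp between -0.015 and 0.015 m and y of wedge1 in the frame of cramp between -0.138 and 0.012 m and z of wedge1 in the frame of cramp between 0.01 and 0.026 m and angle between the x axis of each of wedge1, wedge2, wedge3, wedge4 and the x axis of cramp, either way round below 0.25 rad and x of wedge2 in the frame of cramp between -0.015 and 0.015 m and y of wedge2 in the frame of cramp between -0.138 and 0.012 m and z of wedge2 in the frame of cramp between 0.01 and 0.026 m and x of wedge3 in the frame of cramp between -0.015 and 0.015 m and y of wedge3 in the frame of cramp between -0.138 and 0.012 m and z of wedge3 in the frame of cramp between 0.01 and 0.026 m and x of wedge4 in the frame of cramp between -0.015 and 0.015 m and y of wedge4 in the frame of cramp between -0.138 and 0.012 m and z of wedge4 in the frame of cramp between 0.01 and 0.026 m and value of joint jaw below 0.004 m), for 0.2 s.
At the end, for the whole second after the job is handed in: Wedges flat on the bed, within 0.09 rad of its axis and 6 mm of its centre line; jaw face 124 to 132 mm from the fence (one tight rectangle); jaw pressed back 10 to 14 mm; pots present upright in the pot tray, brushes present in the brush tray; all at rest (x of wedge1 in the frame of cramp between -0.006 and 0.006 m and y of wedge1 in the frame of cramp between -0.135 and -0.015 m and z of wedge1 in the frame of cramp between 0.012 and 0.024 m and angle between the x axis of each of wedge1, wedge2, wedge3, wedge4 and the x axis of cramp, either way round below 0.09 rad and angle between each of wedge1, wedge2, wedge3, wedge4's own z axis and vertical below 0.09 rad and linear speed of each of wedge1, wedge2, wedge3, wedge4, pot1, pot2, pot3, brush1, brush2 below 0.02 m/s and x of wedge2 in the frame of cramp between -0.006 and 0.006 m and y of wedge2 in the frame of cramp between -0.135 and -0.015 m and z of wedge2 in the frame of cramp between 0.012 and 0.024 m and x of wedge3 in the frame of cramp between -0.006 and 0.006 m and y of wedge3 in the frame of cramp between -0.135 and -0.015 m and z of wedge3 in the frame of cramp between 0.012 and 0.024 m and x of wedge4 in the frame of cramp between -0.006 and 0.006 m and y of wedge4 in the frame of cramp between -0.135 and -0.015 m and z of wedge4 in the frame of cramp between 0.012 and 0.024 m and y of jaw_face in the frame of cramp between -0.016 and -0.008 m and value of joint jaw between 0.01 and 0.014 m and x of pot1 in the frame of pot_tray between -0.076 and 0.076 m and y of pot1 in the frame of pot_tray between -0.041 and 0.041 m and z of pot1 in the frame of pot_tray between 0 and 0.012 m and angle between each of pot1, pot2, pot3's own z axis and vertical below 0.15 rad and x of pot2 in the frame of pot_tray between -0.076 and 0.076 m and y of pot2 in the frame of pot_tray between -0.041 and 0.041 m and z of pot2 in the frame of pot_tray between 0 and 0.012 m and x of pot3 in the frame of pot_tray between -0.076 and 0.076 m and y of pot3 in the frame of pot_tray between -0.041 and 0.041 m and z of pot3 in the frame of pot_tray between 0 and 0.012 m and x of brush1 in the frame of brush_tray between -0.05 and 0.05 m and y of brush1 in the frame of brush_tray between -0.05 and 0.05 m and z of brush1 in the frame of brush_tray between 0 and 0.03 m and angle between each of brush1, brush2's own z axis and vertical below 0.3 rad and x of brush2 in the frame of brush_tray between -0.05 and 0.05 m and y of brush2 in the frame of brush_tray between -0.05 and 0.05 m and z of brush2 in the frame of brush_tray between 0 and 0.03 m); the robot touches nothing.
It fails at once if the glue is moved more than 30 mm or knocked over (distance of glue from where it was at the start of the episode above 0.03 m or angle between glue's own z axis and vertical above 0.5 rad).
It fails at once if the sander is moved more than 30 mm or knocked over (distance of sander from where it was at the start of the episode above 0.03 m or angle between sander's own z axis and vertical above 0.5 rad).
It fails at once if the cup is moved more than 30 mm or knocked over (distance of cup from where it was at the start of the episode above 0.03 m or angle between cup's own z axis and vertical above 0.5 rad).
It fails at once if the offcut is moved more than 30 mm or knocked over (distance of offcut from where it was at the start of the episode above 0.03 m or angle between offcut's own z axis and vertical above 0.5 rad).
Of pot1, pot2, pot3, brush1, brush2 only 2 to 4 are there at a start; the rules pass over those that are not, and their reading is None.
At some moment in a run one of wedge1, wedge2, wedge3, wedge4, pot1, pot2, pot3, brush1, brush2 may be knocked a few centimetres aside while the robot is not near it.
It also fails if it takes over 210 s, if anything falls off the work surface, if the arm or the gripper's body presses on something with over 40 N, if the wrist force passes 120 N, or if a joint passes its speed limit or range.

### The arm

A 6-joint arm with a two-finger parallel gripper is mounted at the origin on the work surface. World frame = base frame: x ahead of the robot, y to its left, z up, the work surface at z = 0. Lengths are in m, angles in rad, forces in N, time in s.
With the tool pointing down it reaches from about 0.35 to 0.975 m from the base axis. Payload 4.9 kg.
Tool frame: the origin (TCP) lies midway between the tips of the shut fingers; the grasp point (between the pads) lies 19 mm behind it (manip.hold_point_z is the distance from the TCP to the grasp point, in m); z points along the fingers, y is the line along which they close (so a half turn about z gives the same grasp; the last joint's range is limited). The gripper opens to 85 mm and grips with 20 to 120 N. Pads are 22 mm wide; open, the fingers measure 114 mm over their backs; the gripper's body (76 mm by 85 mm) begins 54 mm behind the grasp point. The pads swing forward as they close: fully open they stand 13 mm farther back than shut.
Start: joints at [1.156, 0.053, 1.613, -0, 1.476, -0.119], TCP at [0.182, 0.598, 0.231] pointing down, gripper open.
Joint ranges: [-3.01, 3.01], [-1.01, 2.22], [0.06, 2.58], [-1.02, 4.17], [0.09, 2.62], [-3.14, 3.14]. Speed limits (rad/s): [2.57, 2.57, 3.14, 3.14, 3.14, 3.14].

### API

Orientations are given as a unit quaternion [w, x, y, z].
In Python, from plant import manip gives the robot as it stands. The module is installed in compiled form; this text tells all that it offers.
- The arm moves only by the shell command python3 -m jog 'ROWS' [OPENING]. ROWS is JSON, one flat list of numbers, 6 for each row, row after row: the shift along the tool's x, y, z in units of 0.1 m (1.0 is 0.1 m), then the turn, a rotation vector about the tool's x, y, z in units of 180 degrees (1.0 is 180 degrees). A call has 1 to 8 rows; each row is the pose to reach, as a shift and turn from the pose commanded when the call began, along the tool's axes at that moment, turning the shorter way round; what a row does not reach only later rows make up. A row lasts 1/8 s, in which the tool goes at most 62.5 mm and 10.7 degrees, less where a joint would pass 70% of its speed; a pose out of reach is approached as far as the arm can. A call with a number of a shift or a turn outside -1 to 1 is refused whole. A call with a gripper value outside its range is refused whole. OPENING is the finger opening in mm, from 0 to 85.4, set as the call begins (- or left out, the last holds). The fingers move at their own pace and stop on an object; the grip force is fixed at half the most. Time passes only in rows, so rows that repeat a pose let the fingers close. It gives the time, the measured TCP pose, the force, the opening and the grip force at its end, in the units of the state.
- manip.state(): the state, without advancing time (a new reading comes with each control period).
- manip.grab_frame(name): name is "scene" or "top"; returns a dict with "img" (400x640x3 uint8, blue, green, red), "z_map" (400x640 float32, m along the optical axis (not along the pixel's ray), 0 where there is no reading), "fx", "fy", "cx", "cy" (pixels), "distortion" ([k1, k2, p1, p2, k3] as OpenCV has them; the pictures are not rectified), "xyz" and "attitude" of the camera in the world. Camera axes: x right, y up, looking along -z (the intrinsics and any distortion apply to the point x, -y, -z); pixel columns grow to the right and rows downward; lengths in m; the calibration is good to about 2 mm. A picture is of the moment at which its call begins.
- manip.job_done(): hands the job in; it is judged then, once.
The state is a dict: "time": time; "joint_pos": joint angles; "joint_vel": joint speeds; "joint_efforts": joint torques, N m; "tool_pos": TCP position; "tool_rot": TCP orientation; "contact_force": force on the tool from outside, world axes, zero at the start; "ft_torque": the same for the moment, N m; "gripper_width": opening from 0.0 (shut) to 1.0 (fully open); "grasp_force": force on a finger pad.
Only numpy, scipy, OpenCV 4.12 (cv2) and the standard library are available. Lean on these libraries where they do the work, as an engineer would, in place of code of your own. Each camera call takes 0.05 s, during which the arm holds its last target. There are 200 camera calls.

## Working session

There is one attempt and no reset: what is moved stays moved. The work goes in short steps, Python scripts to look and compute and a shell command to move; the robot and the scene stay as the last step left them, time stands still between calls to the robot, and variables do not carry over. Pictures are saved under pics/ and viewed, at most 14 in all, crops included, and the job is handed in when it is done.

```bash
mkdir -p pics; cat > h.py <<'E'
import numpy as np, cv2
from plant import manip
from scipy.spatial.transform import Rotation as R
def rot(q): return R.from_quat([q[1],q[2],q[3],q[0]])
def grab(n):
    f=manip.grab_frame(n); f['R']=rot(f['attitude']).as_matrix(); f['p']=np.array(f['xyz']); return f
def rays(f,uv):
    K=np.array([[f['fx'],0,f['cx']],[0,f['fy'],f['cy']],[0,0,1.]])
    u=cv2.undistortPoints(np.array(uv,float).reshape(-1,1,2),K,np.array(f['distortion'],float)).reshape(-1,2)
    return np.c_[u[:,0],-u[:,1],-np.ones(len(u))]@f['R'].T
def onz(f,uv,z):
    d=rays(f,uv); return f['p']+d*((z-f['p'][2])/d[:,2])[:,None]
def cloud(f):
    h,w=f['z_map'].shape; v,u=np.mgrid[:h,:w]
    d=rays(f,np.c_[u.ravel(),v.ravel()])
    P=f['p']+d*f['z_map'].reshape(-1,1); P[f['z_map'].ravel()==0]=np.nan
    return P.reshape(h,w,3)
E
python3 - <<'E'
from h import *
for n in('scene','top'):
    f=grab(n); cv2.imwrite(f'pics/{n}0.png',f['img']); np.savez(f'{n}0.npz',**{k:v for k,v in f.items()})
    print(n,f['p'],f['R'].round(3).tolist(),f['fx'],f['distortion'])
s=manip.state();print(s['tool_pos'],s['tool_rot'],s['gripper_width'])
E
```

```text
scene [ 1.19726229 -0.03958123  0.72528135] [[0.038, -0.696, 0.717], [0.999, 0.012, -0.042], [0.021, 0.718, 0.696]] 396.17131812969683 [-0.04890923  0.          0.          0.          0.        ]
top [ 0.35941    -0.00185879  0.95983943] [[-0.001, 0.983, -0.185], [-1.0, -0.006, -0.021], [-0.022, 0.185, 0.982]] 367.7601927788964 [-0.0084209  0.         0.         0.         0.       ]
[0.18197898 0.59734454 0.23018279] [-2.31450438e-04  1.47360951e-01  9.89082347e-01 -8.98416762e-04] 0.9956564307533012
```

View pics/top0.png

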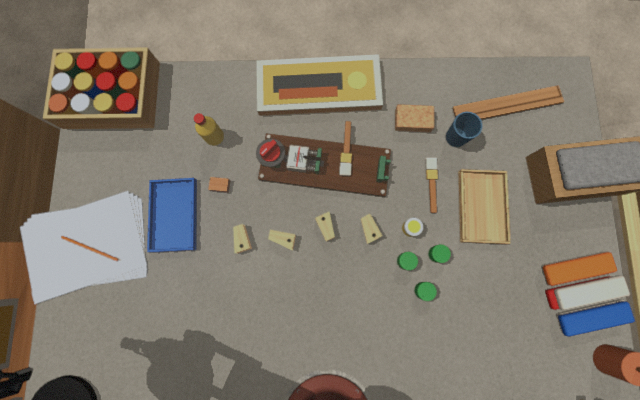

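View pics/scene0.png

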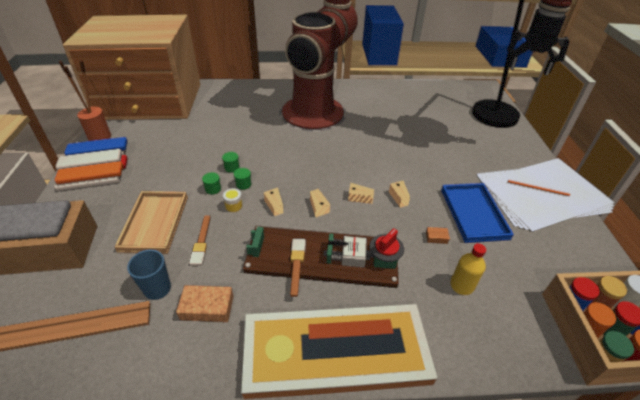

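The top view (right = −y, up = +x) shows these positions:

| Item | Pixel position |
|---|---|
| Cramp | About (325,163), knob on the left, fence on the right |
| Brush, overhanging the bed | (346,150) |
| Brush, on the bench | (432,185) |
| Yellow pot | (414,227) |
| Wedges | (241,238), (283,240), (326,226), (371,229) |
| Brush tray | (172,215) |
| Pot tray | (485,206) |

Three green pots are decoys.

```bash
cat > meas.py <<'E'
from h import *
def comps(f,m,amin,z):
    out=[]
    cs,_=cv2.findContours(m.astype(np.uint8),cv2.RETR_EXTERNAL,cv2.CHAIN_APPROX_NONE)
    for c in cs:
        if cv2.contourArea(c)<amin: continue
        out.append((c,onz(f,c.reshape(-1,2),z)[:,:2]))
    return out
def rect(p):
    (c,s,a)=cv2.minAreaRect((p*1000).astype(np.float32)); return np.array(c)/1000,np.array(s),a
E
python3 - <<'E'
from meas import *
f=grab('top'); P=cloud(f); hsv=cv2.cvtColor(f['img'],cv2.COLOR_BGR2HSV); H,S,V=cv2.split(hsv); Z=P[...,2]
print('hold',manip.hold_point_z)
print('floor z',np.nanmedian(Z[300:330,330:380]), 'bed', np.nanmedian(Z[185:189,320:370]))
# wedges
roi=np.zeros(Z.shape,bool); roi[205:260,225:390]=1
for c,p in comps(f,roi&(Z>0.02)&(Z<0.045),80,0.03):
    q=cv2.approxPolyDP(c,3,True).reshape(-1,2); print('wedge',rect(p)[0].round(4),rect(p)[1].round(1),round(rect(p)[2],1),'px',q.tolist(), onz(f,q,.03)[:,:2].round(4).tolist())
print('knob px Z', [np.nanmedian(Z[148:158,262:276]).round(3)])
for nm,m,z in (('blue',(H>100)&(H<125)&(S>130)&(V>60),.022),('red',((H<8)|(H>172))&(S>150)&(V>70),.094),('green',(H>45)&(H<95)&(S>90),.044),('yel',(H>22)&(H<35)&(S>120),.044)):
    for c,p in comps(f,m,25,z):
        r=rect(p); print(nm,cv2.boundingRect(c),r[0].round(4),r[1].round(1),round(r[2],1),'Zmed',np.nanmedian(Z[c[:,0,1],c[:,0,0]]).round(3))
cv2.imwrite('pics/cropA.png',cv2.resize(f['img'][110:260,220:520],None,fx=2.6,fy=2.6,interpolation=cv2.INTER_CUBIC))
E
```

```text
hold 0.0187
floor z -7.412738496370697e-05 bed 0.0175687143542404
wedge [0.4303 0.116 ] [64.8 38.8] 78.6 px [[270, 230], [269, 239], [291, 249], [294, 234]] [[0.4537, 0.1438], [0.4309, 0.1458], [0.4057, 0.0897], [0.4433, 0.0826]]
wedge [0.4342 0.2159] [70.4 38.1] 2.4 px [[242, 224], [234, 227], [234, 252], [249, 248]] [[0.4693, 0.2159], [0.4617, 0.2361], [0.3985, 0.2335], [0.4084, 0.1959]]
wedge [ 0.4576 -0.1074] [63.9 40. ] 26.3 px [[370, 214], [362, 218], [368, 243], [381, 236]] [[0.4935, -0.1106], [0.4834, -0.0901], [0.4201, -0.1037], [0.4375, -0.1368]]
wedge [ 0.4638 -0.0015] [64.3 38.9] 25.2 px [[329, 212], [315, 218], [326, 240], [334, 236]] [[0.4992, -0.0063], [0.4839, 0.0294], [0.428, 0.0017], [0.4379, -0.0186]]
knob px Z [np.float64(0.083)]
blue (559, 302, 75, 34) [ 0.237  -0.6505] [ 50.3 177.2] 11.6 Zmed 0.041
blue (148, 178, 46, 74) [0.4972 0.4057] [188.6 117.6] 3.6 Zmed 0.022
blue (86, 85, 16, 13) [0.8434 0.6508] [29.1 33.3] 45.6 Zmed 0.054
red (546, 288, 13, 21) [ 0.2904 -0.5075] [43.9 22. ] 2.6 Zmed 0.02
red (265, 147, 15, 14) [0.632  0.1293] [19.9 43.9] 46.6 Zmed 0.068
[... 372 characters left out ...]
0.4 42.2] 89.9 Zmed 0.042
green (398, 252, 20, 18) [ 0.3764 -0.1974] [46.3 41.4] 87.7 Zmed 0.042
green (429, 245, 22, 18) [ 0.3931 -0.2763] [51.6 41.2] 89.8 Zmed 0.042
green (67, 64, 14, 14) [0.8958 0.698 ] [27.1 30.8] 46.5 Zmed 0.058
green (122, 53, 17, 16) [0.9242 0.5421] [46.2 45.6] 88.9 Zmed 0.084
yel (408, 221, 12, 11) [ 0.4607 -0.2166] [26.4 25.4] 15.9 Zmed 0.044
yel (195, 116, 20, 21) [0.7277 0.3183] [49.4 50.6] 44.8 Zmed 0.091
yel (94, 93, 18, 15) [0.8081 0.6069] [39.3 47.4] 3.8 Zmed 0.084
yel (74, 71, 18, 19) [0.8668 0.6707] [50.6 50.1] 50.1 Zmed 0.084
yel (264, 61, 111, 43) [0.8521 0.0202] [112.1 295.5] 2.2 Zmed 0.031
yel (55, 53, 17, 16) [0.9278 0.7318] [45.8 46. ] 88.9 Zmed 0.084
```

View pics/cropA.png

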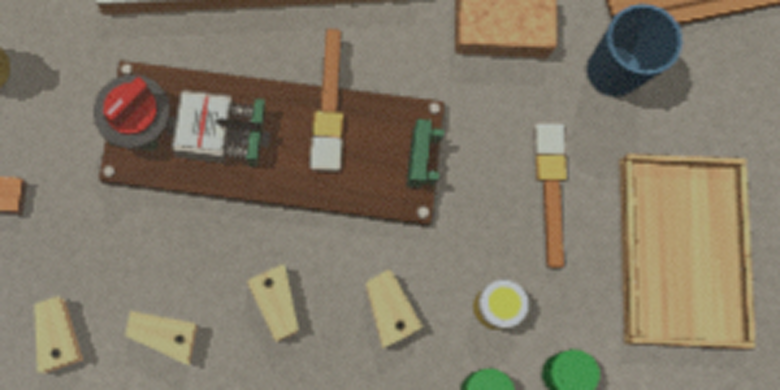

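The crop shows the cramp tilted a few degrees, with the fence on the right and the knob bar at about 45° at top-0 px (268,150). The bed brush has its bristles towards the robot, and the bench brush has its bristles away. Each wedge's dot marks its head. Next I'll fit poses to each item.

```bash
cat > fit.py <<'E'
from meas import *
MOD=np.array([[-32,-16],[-32,24],[32,8],[32,-16]])/1000.
def big(a): return cv2.resize(a,None,fx=4,fy=4,interpolation=cv2.INTER_CUBIC)
def toP(c): return (c.reshape(-1,2)-1.5)/4.
def wedgefit(f,P,roi,ztop):
    """corner Procrustes of light-wood blobs; roi=(r0,r1,c0,c1)"""
    hsv=cv2.cvtColor(big(f['img']),cv2.COLOR_BGR2HSV); H,S,V=cv2.split(hsv)
    Z=big(np.nan_to_num(P[...,2]).astype(np.float32))
    m=(Z>ztop-.008)&(Z<ztop+.012)&(V>70); k=np.zeros_like(m); k[roi[0]*4:roi[1]*4,roi[2]*4:roi[3]*4]=1; m&=k
    out=[]
    for c in cv2.findContours(m.astype(np.uint8),cv2.RETR_EXTERNAL,cv2.CHAIN_APPROX_NONE)[0]:
        if cv2.contourArea(c)<1500: continue
        p=onz(f,toP(c),ztop)[:,:2]
        hull=cv2.convexHull((p*1000).astype(np.float32)).reshape(-1,2)
        e=1
        while True:
            q=cv2.approxPolyDP(hull.reshape(-1,1,2),e,True).reshape(-1,2)/1000
            if len(q)<=4 or e>15: break
            e+=.5
        best=None
        for o in (q,q[::-1]):
            for s in range(4):
                if len(q)!=4: continue
                d=np.roll(o,s,0); A=MOD-MOD.mean(0); B=d-d.mean(0)
                U,_,Vt=np.linalg.svd(A.T@B); D=np.diag([1,np.linalg.det(U@Vt)]); Rm=(U@D@Vt).T
                t=d.mean(0)-Rm@MOD.mean(0); r=np.sqrt(((MOD@Rm.T+t-d)**2).sum(1).mean())
                if best is None or r<best[0]: best=(r,t,np.arctan2(Rm[1,0],Rm[0,0]))
        if best: out.append((best[1],np.degrees(best[2]),best[0]*1000,toP(c).mean(0)))
    return sorted(out,key=lambda w:-w[0][1])
E
python3 - <<'E'
from fit import *
f=grab('top'); P=cloud(f); Z=P[...,2]; H,S,V=cv2.split(cv2.cvtColor(f['img'],cv2.COLOR_BGR2HSV))
for w in wedgefit(f,P,(205,260,225,390),.03): print('wedge',w[0].round(4),round(w[1],1),'res mm',round(w[2],1),w[3].round(0))
def z(a,b,r):
    m=(Z>a)&(Z<b);k=np.zeros(Z.shape,bool);k[r[0]:r[1],r[2]:r[3]]=1;return m&k
def show(n,m,zz):
    for c,p in comps(f,m,60,zz):
        r=rect(p);print(n,cv2.boundingRect(c),r[0].round(4),r[1].round(1),round(r[2],1))
        return p
bed=show('bed',z(.010,.2,(130,200,256,396)),.018)
show('pottray',z(.012,.06,(165,248,455,515)),.022)
show('brushtray',z(.012,.06,(170,260,140,202)),.022)
k=np.zeros(Z.shape,bool)
def roi(r): k=np.zeros(Z.shape,bool);k[r[0]:r[1],r[2]:r[3]]=1;return k
col=(((H<15)&(S>110))|((H>15)&(H<35)&(S>90))|((S<60)&(V>130)))
show('brushbench',roi((150,216,424,441))&(Z>.006)&(Z<.03),.012)
show('handle2',roi((150,216,424,441))&(H<16)&(S>110),.012)
show('brushbed',roi((118,180,334,358))&col&(Z>.024)|roi((118,133,334,358))&(Z>.01),.030)
show('pot3',roi((214,240,400,428))&(Z>.035),.044)
show('knobtop',roi((135,170,255,285))&(Z>.088)&((H<8)|(H>172))&(S>140),.094)
show('fence',roi((145,190,372,392))&(H>50)&(H<90)&(S>70)&(Z>.04),.054)
show('jaw',roi((140,180,308,325))&(H>50)&(H<90)&(S>70)&(Z>.04),.052)
show('sander',roi((100,134,390,440))&(Z>.02),.035)
show('offcut',roi((175,196,204,232))&(Z>.01),.02)
show('glue',roi((105,150,190,228))&(Z>.1),.13); show('cup',roi((105,150,440,486))&(Z>.07),.09)
E
```

```text
wedge [0.435  0.2204] 18.6 res mm 1.6 [240. 239.]
wedge [0.434  0.1158] 80.4 res mm 1.1 [282. 238.]
wedge [0.4627 0.0014] -154.1 res mm 1.7 [326. 225.]
wedge [ 0.4596 -0.11  ] 28.2 res mm 1.9 [371. 229.]
bed (256, 130, 135, 67) [0.6495 0.0103] [358.6 168.9] 82.0
pottray (460, 169, 50, 75) [ 0.5152 -0.4044] [121.  190.4] 87.2
brushtray (147, 178, 49, 75) [0.4969 0.4038] [190.5 124.3] 3.0
brushbench (425, 157, 13, 56) [ 0.5748 -0.2808] [148.6  31.2] 2.3
handle2 (429, 179, 8, 34) [ 0.5445 -0.2766] [16.  87.9] 89.1
brushbed (340, 121, 12, 54) [ 0.6716 -0.0541] [ 28.3 148. ] 84.8
pot3 (404, 218, 19, 18) [ 0.4597 -0.215 ] [44.9 42.4] 89.7
knobtop (260, 140, 16, 17) [0.6494 0.1439] [14.6 47.7] 46.7
fence (378, 156, 12, 23) [ 0.6098 -0.145 ] [26.3 58.6] 84.5
sander (396, 104, 39, 27) [ 0.7529 -0.2362] [101.   69.6] 86.5
offcut (208, 177, 22, 15) [0.5766 0.2844] [52.6 36.4] 83.9
glue (194, 113, 15, 16) [0.7083 0.3033] [40.3 27. ] 49.0
cup (452, 111, 30, 30) [ 0.7047 -0.3488] [67.9 76.9] 44.0
```

```bash
python3 - <<'E'
from fit import *
f=grab('top'); P=cloud(f); Z=P[...,2]; H,S,V=cv2.split(cv2.cvtColor(f['img'],cv2.COLOR_BGR2HSV))
k=np.zeros(Z.shape,bool);k[128:200,252:398]=1
bm=k&(Z>.010)&(Z<.025)&(S>60)&(V<110)
c,p=max(comps(f,bm,200,.018),key=lambda x:len(x[0]))
r=rect(p);print('bed',r[0].round(4),r[1].round(1),r[2])
# fit lines on long edges, robustly
yd=np.radians(r[2] if r[1][0]>r[1][1] else r[2]-90)
for it in range(3):
    u=np.array([np.cos(yd),np.sin(yd)]);n=np.array([-u[1],u[0]])
    a=(p-r[0])@u;b=(p-r[0])@n
    s=[]
    for sg in(1,-1):
        m=(abs(a)<.14)&(sg*b>.058)&(sg*b<.070); l=np.polyfit(a[m],b[m],1); s.append(l)
    yd+=np.arctan(np.mean([l[0] for l in s]))
print('axis deg',np.degrees(yd),s,'mid offset',np.mean([l[1] for l in s]),'a range',a.min(),a.max())
g=k&(Z>.045)&(Z<.065)&(H>50)&(H<95)&(S>60)
for c,q in comps(f,g,8,.053): print('green',cv2.boundingRect(c),((q-r[0])@u).min().round(4),((q-r[0])@u).max().round(4),((q-r[0])@n).min().round(4),((q-r[0])@n).max().round(4))
kn=np.array([.6494,.1439]); print('knob in bed (y,x-ish)',(kn-r[0])@u,(kn-r[0])@n, 'u',u)
m=k&((H<8)|(H>172))&(S>90)&(Z>.03)&(Z<.075)
v,uu=np.nonzero(m); sel=uu>285; print('redline Z',np.median(Z[v[sel],uu[sel]]) if sel.any() else None, uu[sel].mean(),v[sel].mean())
E
```

```text
bed [0.6297 0.0051] [338.9 131. ] 81.95100402832031
axis deg 81.9056941578009 [array([0.00088976, 0.06369477]), array([-0.00088976, -0.06372403])] mid offset -1.4633992677780261e-05 a range -0.16940417111246384 0.1694219085718599
green (315, 161, 5, 10) 0.0122 0.0202 0.0038 0.0287
green (378, 156, 12, 24) -0.1661 -0.1393 -0.0314 0.0293
green (317, 148, 4, 9) 0.0123 0.0207 -0.031 -0.0087
knob in bed (y,x-ish) 0.140154397634353 1.544354729534833e-05 u [0.14080284 0.99003766]
redline Z 0.050572978308646155 297.68 156.08
```

```bash
cat > g.py <<'E'
import sys
from h import *
# usage: g.py [x y z phi_deg]: remaining shift in tool axes (0.1 m) and turn about tool z (180 deg)
s=manip.state(); Rm=rot(s['tool_rot']).as_matrix(); p=np.array(s['tool_pos'])
phi=np.degrees(np.arctan2(Rm[1,0],Rm[0,0]))
print('t',round(s['time'],2),'pos',p.round(4),'phi',round(phi,2),'w',round(s['gripper_width']*85.4,1),'grip',np.round(s['grasp_force'],1),'F',np.round(s['contact_force'],1))
a=list(map(float,sys.argv[1:]))
while len(a)>=4:
    f=np.radians(a[3]); d=np.array(a[:3])-p
    for nm,A in (('now',np.radians(phi)),('after turn',f)):
        x=np.array([np.cos(A),np.sin(A),0]);y=np.array([np.sin(A),-np.cos(A),0])
        print(nm,'rows',(10*np.array([d@x,d@y,-d[2]])).round(3),end=' ')
    print('turn',round(-((a[3]-phi+180)%360-180)/180,4)); p=np.array(a[:3]);phi=a[3]; a=a[4:]
E
python3 -m jog '[0,0,0,0,0,-0.066, 0,0,0,0,0,-0.066, 0,0,0,0,0,-0.066]' 40
for i in 1 ; do python3 -m jog '[-0.78,-0.87,0,0,0,0,-0.78,-0.87,0,0,0,0,-0.78,-0.87,0,0,0,0]'; done
python3 g.py 0.6716 -0.0541 0.10 175
```

```text
time: 0.62
tool_pos: [0.1821, 0.5978, 0.2312]
tool_rot: [-0.0, 0.045, 0.999, -0.0]
contact_force: [-0.1, 0.3, -0.7]
gripper_width: 0.47
grasp_force: 0.0
time: 1.0
tool_pos: [0.2539, 0.5023, 0.2314]
tool_rot: [0.0, 0.047, 0.999, -0.0]
contact_force: [-0.6, 0.6, -0.2]
gripper_width: 0.463
grasp_force: 0.0
t 1.0 pos [0.2539 0.5023 0.2314] phi 174.6 w 39.6 grip 0.0 F [-0.6  0.6 -0.2]
now rows [-4.682 -5.146  1.314] after turn rows [-4.646 -5.178  1.314] turn -0.0022
```

```bash

J='python3 -m jog'
for i in 1 2 3 4 5 6; do python3 -m jog '[-0.775,-0.863,0.15,0,0,0,-0.775,-0.863,0.15,0,0,0,-0.775,-0.863,0.15,0,0,0]' >/dev/null; done
python3 g.py 0.6716 -0.0541 0.022 175
python3 - <<'E'
from fit import *
f=grab('top'); cv2.imwrite('pics/b1.png',cv2.resize(f['img'][100:220,270:430],None,fx=4,fy=4))
E
```

```text
t 3.25 pos [ 0.6706 -0.0517  0.1407] phi 174.9 w 40.0 grip 0.0 F [ 0.3  0.9 -0.7]
now rows [-0.012 -0.023  1.187] after turn rows [-0.012 -0.023  1.187] turn -0.0006
```

View pics/b1.png

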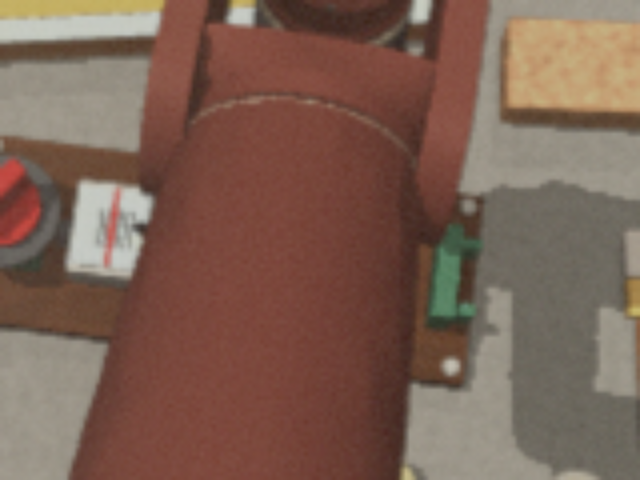

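The arm hides the brush from above, so I'll rely on the earlier measurement and go down.

```bash

python3 -m jog '[-0.01,-0.02,0.5,0,0,0,-0.01,-0.02,0.9,0,0,0,-0.01,-0.02,0.95,0,0,0]' >/dev/null
python3 -m jog '[0,0,0.12,0,0,0,0,0,0.23,0,0,0,0,0,0.23,0,0,0]' >/dev/null
python3 g.py
python3 -m jog '[0,0,0,0,0,0,0,0,0,0,0,0,0,0,0,0,0,0,0,0,0,0,0,0,0,0,0,0,0,0]' 5 >/dev/null
python3 g.py
python3 -m jog '[0,0,-0.3,0,0,0,0,0,-0.8,0,0,0,0,0,-0.9,0,0,0,0,0,-0.9,0,0,0]' >/dev/null
python3 g.py 0.4992 0.3818 0.1 183
python3 - <<'E'
from fit import *
f=grab('scene'); cv2.imwrite('pics/s1.png',cv2.resize(f['img'][170:320,200:420],None,fx=3,fy=3))
E
```

```text
t 4.05 pos [ 0.6703 -0.0544  0.0233] phi 174.94 w 40.0 grip 0.0 F [-0.5 -0.3  0. ]
t 4.67 pos [ 0.6713 -0.0549  0.0245] phi 174.93 w 13.6 grip 59.3 F [ 1.  -0.9  5. ]
t 5.17 pos [ 0.6706 -0.0547  0.1134] phi 174.93 w 13.7 grip 58.7 F [-0.7 -0.2 -1.2]
now rows [2.092 4.196 0.134] after turn rows [1.483 4.448 0.134] turn -0.0448
```

View pics/s1.png

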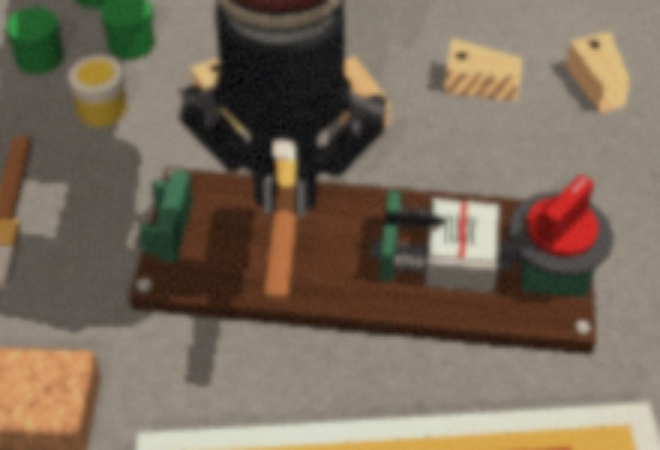

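The picture shows the brush held level at its middle between the fingers, clear of the bed.

```bash

python3 -m jog '[0.3,0,-0.4,0,0,-0.045,0.3,0,-0.4,0,0,-0.045,0.3,0,-0.4,0,0,-0.045]' >/dev/null
for i in 1 2 3 4 5; do python3 -m jog '[0.24,0.88,0,0,0,0,0.24,0.88,0,0,0,0,0.24,0.88,0,0,0,0]' >/dev/null; done
python3 g.py 0.4992 0.3818 0.0145 183
```

```text
t 7.47 pos [0.4983 0.3804 0.1529] phi -176.95 w 13.9 grip 59.1 F [ 0.1 -0.5  0.1]
now rows [-0.01   0.013  1.384] after turn rows [-0.01   0.013  1.384] turn 0.0003
```

Place it, open narrowly, lift, and then go to brush 2.

```bash

python3 -m jog '[-0.01,0.01,0.5,0,0,0,-0.01,0.01,0.9,0,0,0,-0.01,0.01,0.9,0,0,0]' >/dev/null
python3 -m jog '[0,0,0.3,0,0,0,0,0,0.48,0,0,0,0,0,0.48,0,0,0]' >/dev/null
python3 g.py
python3 -m jog '[0,0,0,0,0,0,0,0,0,0,0,0,0,0,0,0,0,0,0,0,0,0,0,0]' 26 >/dev/null
python3 -m jog '[0,0,-0.4,0,0,0,0,0,-0.8,0,0,0,0,0,-0.9,0,0,0,0,0,-0.9,0,0,0]' >/dev/null
python3 -m jog '[-0.3,-0.95,-0.4,0,0,0.01,-0.3,-0.95,-0.4,0,0,0.01,-0.3,-0.95,-0.4,0,0,0.01]' 40 >/dev/null
for i in 1 2 3 4 5; do python3 -m jog '[-0.1,-0.95,0,0,0,0,-0.1,-0.95,0,0,0,0,-0.1,-0.95,0,0,0,0]' >/dev/null; done
python3 g.py 0.5748 -0.2808 0.022 181
python3 - <<'E'
from fit import *
f=grab('top'); P=cloud(f); Z=P[...,2]
k=np.zeros(Z.shape,bool);k[150:220,420:446]=1
H,S,V=cv2.split(cv2.cvtColor(f['img'],cv2.COLOR_BGR2HSV))
for c,p in comps(f,k&(Z>.006)&(Z<.03),60,.012): print(rect(p),cv2.boundingRect(c))
cv2.imwrite('pics/t2.png',f['img'])
E
```

```text
t 8.22 pos [0.4983 0.381  0.0147] phi -177.02 w 13.7 grip 59.1 F [-0.1 -0.1 -0.9]
t 11.47 pos [ 0.594  -0.1841  0.1447] phi -178.79 w 39.8 grip 0.0 F [0.3 0.6 0.4]
now rows [ 0.213 -0.963  1.227] after turn rows [ 0.209 -0.963  1.227] turn 0.0012
```

View pics/t2.png

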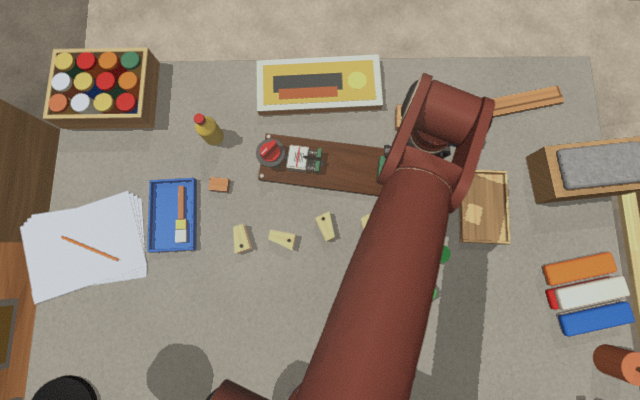

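The first brush lies flat in the blue tray at (181,213), on its right half. The wedges look unmoved.

```bash

python3 -m jog '[0.21,-0.95,0,0,0,0,0.21,-0.95,0,0,0,0,0.21,-0.95,0.5,0,0,0,0.21,-0.95,0.9,0,0,0,0.21,-0.95,0.9,0,0,0]' >/dev/null
python3 g.py 0.5748 -0.2808 0.007 181
python3 - <<'E'
from fit import *
f=grab('scene'); cv2.imwrite('pics/s2.png',cv2.resize(f['img'][150:290,120:320],None,fx=3.5,fy=3.5))
E
```

```text
t 12.15 pos [ 0.5721 -0.276   0.0506] phi -178.63 w 40.2 grip 0.0 F [-0.2  1.4 -0.6]
now rows [-0.026 -0.049  0.436] after turn rows [-0.026 -0.049  0.436] turn 0.002
```

View pics/s2.png

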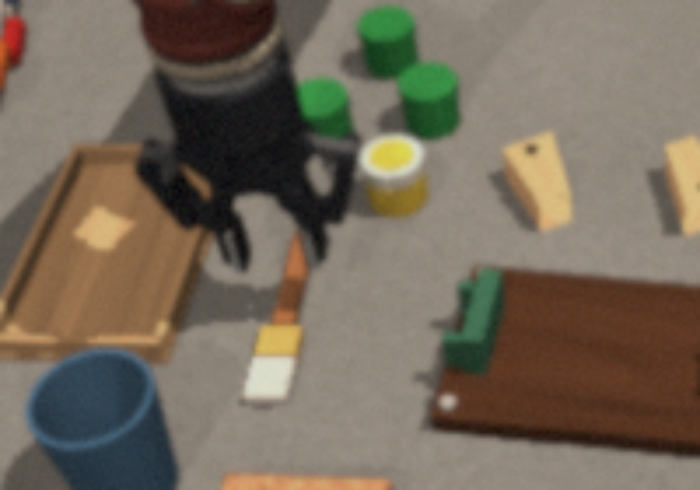

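The brush is unmoved and sits between the fingers, so I'll go down and grip it.

```bash

python3 -m jog '[-0.02,-0.05,0.25,0,0,0,-0.02,-0.05,0.43,0,0,0,-0.02,-0.05,0.43,0,0,0]' >/dev/null
python3 g.py
python3 -m jog '[0,0,0,0,0,0,0,0,0,0,0,0,0,0,0,0,0,0,0,0,0,0,0,0,0,0,0,0,0,0]' 5 >/dev/null
python3 g.py
python3 -m jog '[0,0,-0.3,0,0,0,0,0,-0.8,0,0,0,0,0,-0.95,0,0,0,0,0,-0.95,0,0,0]' >/dev/null
python3 -m jog '[0,0.3,-0.5,0,0,0,0,0.3,-0.5,0,0,0]' >/dev/null
python3 g.py 0.495 0.4258 0.15 183
```

```text
t 12.57 pos [ 0.5764 -0.2843  0.0117] phi -178.73 w 40.1 grip 0.0 F [-0.5  0.8 -0.6]
t 13.2 pos [ 0.5768 -0.2854  0.0124] phi -178.77 w 5.1 grip 0.0 F [-0.3  0.2  0.8]
t 13.95 pos [ 0.5775 -0.2548  0.1596] phi -178.67 w 5.0 grip 0.0 F [ 0.5 -0.1  0.6]
now rows [0.667 6.823 0.096] after turn rows [0.468 6.84  0.096] turn -0.0093
```

It missed because the fingers were about 6 mm too high. I'll check that the brush is still in place and go lower.

```bash

python3 -m jog '[0,-0.3,0.5,0,0,0,0,-0.3,0.5,0,0,0,0,-0.27,0.5,0,0,0]' 40 >/dev/null
python3 -m jog '[0,0,0.5,0,0,0,0,0,0.8,0,0,0,0,0,0.8,0,0,0,0,0,0.8,0,0,0]' >/dev/null
python3 g.py 0.5748 -0.2808 0.0055 181
python3 - <<'E'
from fit import *
f=grab('scene'); P=cloud(f); H,S,V=cv2.split(cv2.cvtColor(f['img'],cv2.COLOR_BGR2HSV))
k=np.zeros(H.shape,bool);k[205:272,180:225]=1
for c,p in comps(f,k&(S<60)&(V>150),20,.012): print('bristles',rect(p),cv2.boundingRect(c))
for c,p in comps(f,k&(H<15)&(S>110),20,.012): print('handle',rect(p),cv2.boundingRect(c))
E
```

```text
t 14.82 pos [ 0.5781 -0.2828  0.0296] phi -178.74 w 40.0 grip 0.0 F [0.5 0.2 0.9]
now rows [0.033 0.021 0.241] after turn rows [0.033 0.021 0.241] turn 0.0014
bristles (array([ 0.63722302, -0.28050317]), array([33.74110413, 36.67335892]), 88.20140838623047) (188, 251, 17, 14)
handle (array([ 0.5585672 , -0.27836182]), array([61.39450836, 14.86759281]), 2.241241931915283) (198, 222, 8, 20)
```

```bash

python3 -m jog '[0.03,0.03,0.12,0,0,0,0.03,0.03,0.235,0,0,0,0.03,0.03,0.235,0,0,0,0.03,0.03,0.235,0,0,0]' >/dev/null
python3 g.py
python3 -m jog '[0,0,0,0,0,0,0,0,0,0,0,0,0,0,0,0,0,0,0,0,0,0,0,0,0,0,0,0,0,0]' 5 >/dev/null
python3 g.py 0.495 0.4258 0.15 183
```

```text
t 15.38 pos [ 0.5735 -0.2795  0.0036] phi -178.77 w 40.1 grip 0.0 F [-1.1 -0.9  0.6]
t 16.0 pos [ 0.5741 -0.2798  0.0045] phi -178.77 w 13.8 grip 60.4 F [1.2 0.3 3.7]
now rows [ 0.64   7.072 -1.455] after turn rows [ 0.421  7.088 -1.455] turn -0.0098
```

```bash

python3 -m jog '[0,0,-0.3,0,0,0,0,0,-0.8,0,0,0,0,0,-0.95,0,0,0,0,0,-0.95,0,0,0]' >/dev/null
python3 -m jog '[0,0.5,-0.6,0,0,-0.01,0,0.5,-0.6,0,0,-0.01,0,0.5,-0.6,0,0,-0.01]' >/dev/null
for i in 1 2 3 4 5 6 7; do python3 -m jog '[0.06,0.93,0,0,0,0,0.06,0.93,0,0,0,0,0.06,0.93,0,0,0,0]' >/dev/null; done
python3 g.py 0.4957 0.4258 0.0125 183
```

```text
t 19.5 pos [0.4972 0.4175 0.1584] phi -176.97 w 14.0 grip 59.9 F [-0.2  0.9 -0.3]
now rows [0.011 0.083 1.459] after turn rows [0.011 0.083 1.459] turn 0.0002
```

```bash
python3 - <<'E'
from fit import *
f=grab('top'); P=cloud(f); 
for w in wedgefit(f,P,(205,260,225,390),.03): print('wedge',w[0].round(4),round(w[1],1),'res mm',round(w[2],1),w[3].round(0))
H,S,V=cv2.split(cv2.cvtColor(f['img'],cv2.COLOR_BGR2HSV))
k=np.zeros(H.shape,bool);k[205:250,390:432]=1
for c,p in comps(f,k&(P[...,2]>.037)&(P[...,2]<.06)&((S<110)|((H<35)&(H>20))),60,.044): print('pot',rect(p),cv2.boundingRect(c))
E
```

```text
wedge [0.435  0.2201] 19.1 res mm 1.2 [240. 239.]
wedge [0.4409 0.0562] 81.6 res mm 1.7 [305. 235.]
wedge [0.4627 0.0014] -153.5 res mm 1.4 [326. 225.]
wedge [ 0.4591 -0.1098] 28.5 res mm 2.0 [371. 229.]
pot (array([ 0.45972275, -0.21499048]), array([45.02677155, 42.40759277]), 89.73164367675781) (404, 218, 19, 18)
```

Wedge 2 has been knocked to (0.441, 0.056), and everything else is unmoved. Now I'll place brush 2 and go to the pot.

```bash

python3 -m jog '[0.01,0.08,0.5,0,0,0,0.01,0.08,0.9,0,0,0,0.01,0.08,0.9,0,0,0]' >/dev/null
python3 -m jog '[0,0,0.3,0,0,0,0,0,0.55,0,0,0,0,0,0.55,0,0,0,0,0,0.55,0,0,0]' >/dev/null
python3 g.py
python3 -m jog '[0,0,0,0,0,0,0,0,0,0,0,0,0,0,0,0,0,0,0,0,0,0,0,0]' 26 >/dev/null
python3 -m jog '[0,0,-0.4,0,0,0,0,0,-0.8,0,0,0,0,0,-0.95,0,0,0,0,0,-0.95,0,0,0]' >/dev/null
python3 -m jog '[0.1,-0.92,-0.6,0,0,0.017,0.1,-0.92,-0.6,0,0,0.017,0.1,-0.92,-0.6,0,0,0.017]' 75 >/dev/null
for i in 1 2 3 4 5 6; do python3 -m jog '[0.05,-0.92,0,0,0,0,0.05,-0.92,0,0,0,0,0.05,-0.92,0,0,0,0]' >/dev/null; done
python3 g.py 0.4605 -0.215 0.1 180
python3 - <<'E'
from fit import *
f=grab('top'); cv2.imwrite('pics/t3.png',cv2.resize(f['img'][160:270,130:250],None,fx=4,fy=4))
E
```

```text
t 20.43 pos [0.4965 0.4266 0.0164] phi -177.02 w 13.6 grip 59.9 F [-0.3  0.1  0.4]
t 24.05 pos [ 0.4602 -0.2172  0.1685] phi 179.96 w 75.4 grip 0.0 F [-0.3  0.8  0.1]
now rows [-0.003  0.022  0.685] after turn rows [-0.003  0.022  0.685] turn -0.0002
```

View pics/t3.png

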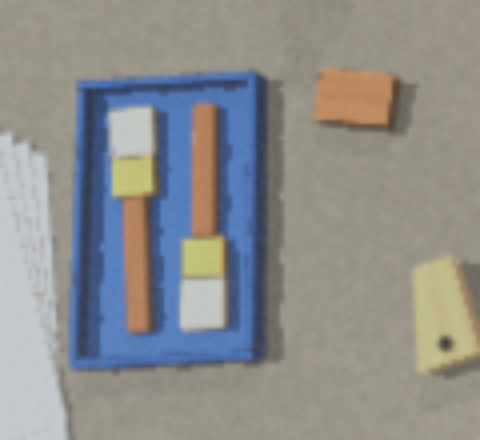

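Both brushes lie flat in the blue tray at about (163,212) and (181,213) in full-image pixels. Next is the pot.

```bash

python3 -m jog '[0,0.02,0.5,0,0,0,0,0.02,0.9,0,0,0,0,0.02,0.9,0,0,0]' >/dev/null
python3 -m jog '[0,0,0.35,0,0,0,0,0,0.66,0,0,0,0,0,0.66,0,0,0,0,0,0.66,0,0,0]' >/dev/null
python3 g.py
python3 -m jog '[0,0,0,0,0,0,0,0,0,0,0,0,0,0,0,0,0,0,0,0,0,0,0,0,0,0,0,0,0,0]' 30 >/dev/null
python3 g.py
python3 -m jog '[0,0,-0.3,0,0,0,0,0,-0.8,0,0,0,0,0,-0.95,0,0,0,0,0,-0.95,0,0,0]' >/dev/null
python3 -m jog '[-0.27,-0.95,0,0,0,0,-0.27,-0.95,0,0,0,0,-0.27,-0.95,0,0,0,0]' >/dev/null
python3 -m jog '[-0.27,-0.95,0,0,0,0,-0.27,-0.95,0,0,0,0,-0.27,-0.95,0,0,0,0]' >/dev/null
python3 g.py 0.5152 -0.4044 0.02 180
```

```text
t 24.98 pos [ 0.4611 -0.2164  0.0152] phi -179.98 w 74.7 grip 0.0 F [ 0.3  0.7 -0. ]
t 25.6 pos [ 0.4608 -0.2168  0.0149] phi 179.96 w 44.4 grip 60.6 F [-1.3  1.9  6.4]
t 26.85 pos [ 0.5125 -0.4064  0.1056] phi 179.88 w 44.4 grip 61.5 F [-0.2  1.3 -0.6]
now rows [-0.027  0.02   0.856] after turn rows [-0.027  0.02   0.856] turn -0.0007
```

```bash

python3 -m jog '[-0.02,0.02,0.4,0,0,0,-0.02,0.02,0.75,0,0,0,-0.02,0.02,0.845,0,0,0,-0.02,0.02,0.845,0,0,0,-0.02,0.02,0.845,0,0,0]' >/dev/null
python3 g.py
python3 -m jog '[0,0,0,0,0,0,0,0,0,0,0,0,0,0,0,0,0,0,0,0,0,0,0,0]' 62 >/dev/null
python3 -m jog '[0,0,-0.4,0,0,0,0,0,-0.8,0,0,0,0,0,-0.95,0,0,0,0,0,-0.95,0,0,0]' >/dev/null
python3 -m jog '[0.18,0.95,0,0,0,0,0.18,0.95,0,0,0,0,0.18,0.95,0,0,0,0]' 84 >/dev/null
python3 -m jog '[0.18,0.95,0,0,0,0,0.18,0.95,0,0,0,0,0.18,0.95,0,0,0,0]' >/dev/null
python3 -m jog '[0.18,0.95,0,0,0,0.342,0.18,0.95,0,0,0,0.342,0.18,0.95,0,0,0,0.342,0.18,0.95,0,0,0,0.342,0.18,0.95,0,0,0,0.342,0.18,0.95,0,0,0,0.342,0.18,0.95,0,0,0,0.342]' >/dev/null
python3 g.py 0.461 -0.1133 0.04 118.5
python3 - <<'E'
from fit import *
f=grab('top'); cv2.imwrite('pics/t4.png',f['img'])
E
```

```text
t 27.48 pos [ 0.5152 -0.4032  0.0234] phi -179.99 w 44.2 grip 61.4 F [-0.  -0.2 -0.6]
t 30.1 pos [ 0.4617 -0.1203  0.1179] phi 118.43 w 84.1 grip 0.0 F [-0.2 -0.7 -0.4]
now rows [0.065 0.027 0.779] after turn rows [0.065 0.027 0.779] turn -0.0004
```

View pics/t4.png

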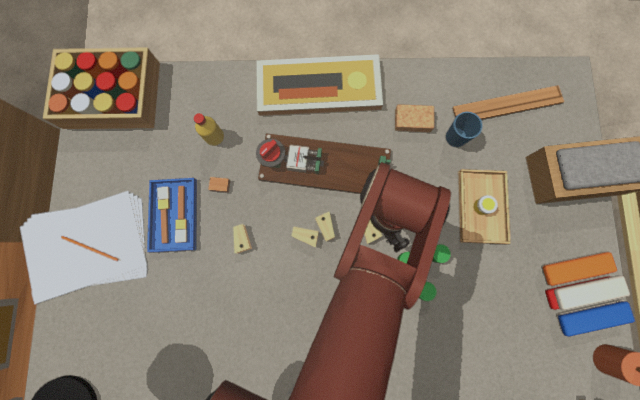

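The yellow pot stands in the tray at (487,204). Next is wedge 4, for the fence position.

```bash

python3 -m jog '[0.065,0.027,0.4,0,0,0,0.065,0.027,0.78,0,0,0,0.065,0.027,0.78,0,0,0]' >/dev/null
python3 -m jog '[0,0,0.2,0,0,0,0,0,0.38,0,0,0,0,0,0.38,0,0,0,0,0,0.38,0,0,0]' >/dev/null
python3 g.py
python3 -m jog '[0,0,0,0,0,0,0,0,0,0,0,0,0,0,0,0,0,0,0,0,0,0,0,0,0,0,0,0,0,0]' 45 >/dev/null
python3 g.py
python3 -m jog '[0,0,-0.3,0,0,0,0,0,-0.8,0,0,0,0,0,-0.95,0,0,0,0,0,-0.95,0,0,0]' >/dev/null
python3 - <<'E'
# target of grip point in world for slots A..D (cramp frame y of wedge origin), grip offset 4mm
import numpy as np
o=np.array([.6297,.0051]);ex=np.array([.990,-.141]);ey=np.array([.141,.990])
for n,y in zip('ABCD',(-.124+.0015-.004,-.092+.0035+.004,-.060+.0055-.004,-.028+.008+.004)): print(n,(o+ey*y).round(4))
E
python3 g.py 0.6124 -0.1164 0.08 81.9
```

```text
t 31.02 pos [ 0.462  -0.1127  0.004 ] phi 118.43 w 83.9 grip 0.0 F [-0.2  0.3  0.3]
t 31.65 pos [ 0.4621 -0.1127  0.004 ] phi 118.42 w 62.8 grip 66.7 F [-0.6 -1.1  5.9]
A [ 0.6119 -0.1201]
B [ 0.6178 -0.0786]
C [ 0.6215 -0.0528]
D [ 0.6274 -0.0107]
t 32.15 pos [ 0.4612 -0.1123  0.0981] phi 118.42 w 62.7 grip 65.9 F [-0.1 -0.  -0.9]
now rows [-0.756  1.31   0.181] after turn rows [0.172 1.502 0.181] turn 0.2029
```

```bash

python3 -m jog '[0,0,-0.2,0,0,0.203,0,0,-0.2,0,0,0.203,0,0,-0.2,0,0,0.203,0,0,-0.2,0,0,0.203,0,0,-0.2,0,0,0.203]' >/dev/null
python3 -m jog '[0.08,0.75,0,0,0,0,0.08,0.75,0,0,0,0,0.08,0.75,0,0,0,0]' >/dev/null
python3 -m jog '[0.08,0.74,0,0,0,0,0.08,0.74,0,0,0,0,0.08,0.74,0,0,0,0]' >/dev/null
python3 g.py 0.6121 -0.1187 0.0235 81.9
```

```text
t 33.52 pos [ 0.61   -0.1173  0.1174] phi 81.9 w 62.6 grip 66.0 F [ 0.2  0.  -0.4]
now rows [-0.011  0.022  0.939] after turn rows [-0.011  0.022  0.939] turn 0.0
```

```bash

python3 -m jog '[-0.01,0.02,0.4,0,0,0,-0.01,0.02,0.8,0,0,0,-0.01,0.02,0.8,0,0,0]' >/dev/null
python3 -m jog '[0,0,0.14,0,0,0,0,0,0.14,0,0,0,0,0,0.14,0,0,0]' >/dev/null
python3 g.py 0.6121 -0.1187 0.0235 81.9
python3 -m jog '[0,0,0,0,0,0,0,0,0,0,0,0,0,0,0,0,0,0,0,0,0,0,0,0]' 84 >/dev/null
python3 g.py
python3 -m jog '[0,0,-0.4,0,0,0,0,0,-0.8,0,0,0,0,0,-0.95,0,0,0,0,0,-0.95,0,0,0]' >/dev/null
python3 g.py 0.4609 0.005 0.08 116.5
```

```text
t 34.27 pos [ 0.613  -0.1188  0.0246] phi 81.87 w 62.6 grip 67.6 F [ 0.8  0.2 -0.5]
now rows [-0.    -0.01   0.011] after turn rows [-0.    -0.01   0.011] turn -0.0002
t 34.77 pos [ 0.6123 -0.1186  0.0233] phi 81.87 w 83.8 grip 0.0 F [-0.1  0.2 -0.1]
t 35.27 pos [ 0.6129 -0.1187  0.1192] phi 81.87 w 84.2 grip 0.0 F [-0.4  0.  -0.6]
now rows [ 1.01  -1.68   0.392] after turn rows [ 1.786 -0.808  0.392] turn -0.1924
```

```bash

python3 - <<'E'
from fit import *
f=grab('top'); P=cloud(f)
for w in wedgefit(f,P,(205,260,225,390),.03): print('wedge',w[0].round(4),round(w[1],1),'res mm',round(w[2],1),w[3].round(0))
E
python3 -m jog '[0.505,-0.84,0,0,0,0,0.505,-0.84,0,0,0,0,0.505,-0.84,0,0,0,0]' >/dev/null
python3 -m jog '[0.505,-0.84,0,0,0,-0.192,0.505,-0.84,0,0,0,-0.192,0.505,-0.84,0,0,0,-0.192,0.505,-0.84,0,0,0,-0.192,0.505,-0.84,0,0,0,-0.192]' >/dev/null
python3 g.py 0.4609 0.005 0.04 116.5
python3 - <<'E'
from fit import *
f=grab('top'); P=cloud(f)
for w in wedgefit(f,P,(130,205,325,400),.048): print('A?',w[0].round(4),round(w[1],1),'res mm',round(w[2],1),w[3].round(0))
E
```

```text
wedge [0.4348 0.2204] 18.4 res mm 1.6 [240. 239.]
wedge [0.4406 0.0565] 81.5 res mm 1.8 [305. 235.]
wedge [0.4778 0.0059] -44.7 res mm 14.9 [323. 222.]
t 36.33 pos [0.4603 0.0048 0.1174] phi 116.38 w 83.9 grip 0.0 F [ 0.1 -0.5 -0.3]
now rows [-0.001  0.006  0.774] after turn rows [-0.001  0.006  0.774] turn -0.0007
A? [ 0.6095 -0.1307] -9.0 res mm 14.4 [377. 169.]
```

```bash

python3 -m jog '[0,0,0.4,0,0,0,0,0,0.78,0,0,0,0,0,0.78,0,0,0]' >/dev/null
python3 -m jog '[0,0,0.2,0,0,0,0,0,0.365,0,0,0,0,0,0.365,0,0,0,0,0,0.365,0,0,0]' >/dev/null
python3 g.py
python3 -m jog '[0,0,0,0,0,0,0,0,0,0,0,0,0,0,0,0,0,0,0,0,0,0,0,0,0,0,0,0,0,0]' 45 >/dev/null
python3 g.py
python3 -m jog '[0,0,-0.3,0,0,0,0,0,-0.8,0,0,0,0,0,-0.95,0,0,0,0,0,-0.95,0,0,0]' >/dev/null
python3 -m jog '[0,0,-0.2,0,0,0.192,0,0,-0.2,0,0,0.192,0,0,-0.2,0,0,0.192,0,0,-0.2,0,0,0.192,0,0,-0.2,0,0,0.192]' >/dev/null
python3 g.py 0.6181 -0.0761 0.118 81.9
python3 - <<'E'
from fit import *
f=grab('top'); P=cloud(f); H,S,V=cv2.split(cv2.cvtColor(f['img'],cv2.COLOR_BGR2HSV))
m=np.zeros(H.shape,bool);m[140:195,330:398]=1
for c,p in comps(f,m&(S>60)&(V>130)&(H<40)&(H>15),30,.048):
    d=p-np.array([.6297,.0051]); x=d@[.990,-.141]; y=d@[.141,.990]
    print('A cramp x',x.min().round(4),x.max().round(4),'y',y.min().round(4),y.max().round(4))
E
```

```text
t 37.25 pos [0.461  0.0051 0.0046] phi 116.43 w 84.2 grip 0.0 F [ 0.4 -0.3 -0.8]
t 37.88 pos [0.4615 0.005  0.0051] phi 116.43 w 62.4 grip 67.2 F [-0.7 -0.4  5.7]
t 39.0 pos [0.4587 0.0054 0.1163] phi 81.9 w 62.9 grip 66.5 F [ 0.1  0.7 -0.6]
now rows [-0.582  1.693 -0.017] after turn rows [-0.582  1.693 -0.017] turn 0.0
A cramp x -0.0395 0.0327 y -0.1389 -0.0983
```

```bash

python3 -m jog '[-0.3,0.85,0,0,0,0,-0.3,0.85,0,0,0,0,-0.3,0.85,0,0,0,0]' >/dev/null
python3 -m jog '[-0.29,0.84,0,0,0,0,-0.29,0.84,0,0,0,0,-0.29,0.84,0,0,0,0]' >/dev/null
python3 g.py 0.618 -0.0771 0.0245 81.9
python3 -m jog '[0,0,0.4,0,0,0,0,0,0.8,0,0,0,0,0,0.8,0,0,0,0,0,0.8,0,0,0]' >/dev/null
python3 g.py 0.618 -0.0771 0.0245 81.9
```

```text
t 39.8 pos [ 0.6191 -0.0773  0.1179] phi 81.86 w 62.7 grip 66.5 F [-0.3 -0.2 -0.2]
now rows [ 0.    -0.012  0.934] after turn rows [ 0.    -0.012  0.934] turn -0.0002
t 40.3 pos [ 0.6193 -0.0767  0.0401] phi 81.91 w 62.9 grip 66.5 F [ 0.  -0.1  1.1]
now rows [-0.006 -0.012  0.156] after turn rows [-0.006 -0.012  0.156] turn 0.0
```

```bash

python3 -m jog '[0,-0.01,0.15,0,0,0,0,-0.01,0.155,0,0,0,0,-0.01,0.155,0,0,0]' >/dev/null
python3 g.py
python3 -m jog '[0,0,0,0,0,0,0,0,0,0,0,0,0,0,0,0,0,0,0,0,0,0,0,0]' 84 >/dev/null
python3 -m jog '[0,0,-0.4,0,0,0,0,0,-0.8,0,0,0,0,0,-0.95,0,0,0,0,0,-0.95,0,0,0]' >/dev/null
for i in 1 2; do python3 -m jog '[0.885,-0.74,0,0,0,0,0.885,-0.74,0,0,0,0,0.885,-0.74,0,0,0,0]' >/dev/null; done
python3 -m jog '[0.885,-0.74,0,0,0,-0.148,0.885,-0.74,0,0,0,-0.148,0.885,-0.74,0,0,0,-0.148,0.885,-0.74,0,0,0,-0.148]' >/dev/null
python3 g.py 0.4361 0.2166 0.005 108.6
cat > pk.py <<'E'
from fit import *
f=grab('top'); H,S,V=cv2.split(cv2.cvtColor(f['img'],cv2.COLOR_BGR2HSV))
m=np.zeros(H.shape,bool);m[135:195,316:398]=1
for c,p in comps(f,m&(S>60)&(V>130)&(H<40)&(H>15),30,.048):
    d=p-np.array([.6297,.0051]); x=d@[.990,-.141]; y=d@[.141,.990]
    print('cramp x',x.min().round(4),x.max().round(4),'y',y.min().round(4),y.max().round(4))
    for lo,hi in((-.015,0),(0,.015),(.015,.028),(-.028,-.015)):
        s=(x>lo)&(x<hi);print('  x',lo,hi,'y',y[s].min().round(4),y[s].max().round(4))
    for lo in np.arange(-.135,.01,.012):
        s=(y>lo)&(y<lo+.012)
        if s.any(): print('  y %.3f x %.4f %.4f'%(lo+.006,x[s].min(),x[s].max()),end='')
    print()
P=cloud(f)
for w in wedgefit(f,P,(205,260,225,390),.03): print('wedge',w[0].round(4),round(w[1],1),'res',round(w[2],1))
E
python3 pk.py
```

```text
t 40.67 pos [ 0.6184 -0.077   0.0236] phi 81.87 w 62.6 grip 66.6 F [-0.5  0.9 -0.9]
t 42.92 pos [0.4363 0.2167 0.1174] phi 108.43 w 83.7 grip 0.0 F [ 0.9  0.5 -0.3]
now rows [-0.    -0.002  1.124] after turn rows [-0.    -0.002  1.124] turn -0.0009
cramp x -0.0405 0.0327 y -0.1389 -0.0687
  x -0.015 0 y -0.1387 -0.0695
  x 0 0.015 y -0.1384 -0.0688
  x 0.015 0.028 y -0.1389 -0.0687
  x -0.028 -0.015 y -0.1385 -0.0696
  y -0.129 x -0.0395 0.0327  y -0.117 x -0.0387 0.0320  y -0.105 x -0.0393 0.0323  y -0.093 x -0.0391 0.0316  y -0.081 x -0.0405 0.0322  y -0.069 x -0.0389 0.0308
wedge [0.4329 0.2157] 28.3 res 7.1
wedge [0.4408 0.0565] 81.2 res 1.8
```

A and B lie square against the fence, spanning y −139 to −69 mm, with x flush. Next is wedge 1, for C.

```bash

python3 -m jog '[0,0,0.4,0,0,0,0,0,0.8,0,0,0,0,0,0.8,0,0,0]' >/dev/null
python3 -m jog '[0,0,0.2,0,0,0,0,0,0.325,0,0,0,0,0,0.325,0,0,0,0,0,0.325,0,0,0]' >/dev/null
python3 g.py
python3 -m jog '[0,0,0,0,0,0,0,0,0,0,0,0,0,0,0,0,0,0,0,0,0,0,0,0,0,0,0,0,0,0]' 45 >/dev/null
python3 g.py
python3 -m jog '[0,0,-0.3,0,0,0,0,0,-0.8,0,0,0,0,0,-0.95,0,0,0,0,0,-0.95,0,0,0]' >/dev/null
python3 -m jog '[0,0,-0.2,0,0,0.148,0,0,-0.2,0,0,0.148,0,0,-0.2,0,0,0.148,0,0,-0.2,0,0,0.148,0,0,-0.2,0,0,0.148]' >/dev/null
python3 g.py 0.6219 -0.0494 0.118 81.9
for i in 1 2 3; do python3 -m jog '[-0.79,0.74,0,0,0,0,-0.79,0.74,0,0,0,0,-0.79,0.74,0,0,0,0]' >/dev/null; done
python3 g.py 0.6219 -0.0494 0.0245 81.9
```

```text
t 43.85 pos [0.4368 0.2174 0.0068] phi 108.49 w 83.7 grip 0.0 F [ 0.7  0.7 -0.4]
t 44.48 pos [0.4371 0.2176 0.0071] phi 108.52 w 62.6 grip 67.1 F [ 0.  -0.5  6. ]
t 45.6 pos [0.4351 0.217  0.1192] phi 81.94 w 62.5 grip 66.4 F [-0.3 -0.6 -0.3]
now rows [-2.375  2.223  0.012] after turn rows [-2.374  2.225  0.012] turn 0.0002
t 46.73 pos [ 0.6228 -0.0493  0.1204] phi 81.8 w 63.0 grip 66.4 F [-0.2  0.2  0.3]
now rows [-0.002 -0.008  0.959] after turn rows [-0.002 -0.008  0.959] turn -0.0006
```

```bash

python3 -m jog '[0,-0.01,0.4,0,0,0,0,-0.01,0.8,0,0,0,0,-0.01,0.945,0,0,0,0,-0.01,0.945,0,0,0,0,-0.01,0.945,0,0,0]' >/dev/null
python3 g.py
python3 -m jog '[0,0,0,0,0,0,0,0,0,0,0,0,0,0,0,0,0,0,0,0,0,0,0,0]' 84 >/dev/null
python3 -m jog '[0,0,-0.4,0,0,0,0,0,-0.8,0,0,0,0,0,-0.95,0,0,0,0,0,-0.95,0,0,0]' >/dev/null
python3 g.py 0.4448 0.0559 0.12 81.9
python3 -m jog '[0.78,-0.95,0,0,0,0,0.78,-0.95,0,0,0,0,0.78,-0.95,0,0,0,0]' >/dev/null
python3 -m jog '[0,-0.95,0,0,0,0.25,0,-0.95,0,0,0,0.25,0,-0.95,0,0,0,0.25,0,-0.95,0,0,0,0.25,0,-0.95,0,0,0,0.25]' >/dev/null
python3 -m jog '[0,0,0,0,0,0.254,0,0,0,0,0,0.254,0,0,0,0,0,0.254,0,0,0,0,0,0.254,0,0,0,0,0,0.254,0,0,0,0,0,0.254]' >/dev/null
python3 g.py 0.4448 0.0559 0.005 -8.7
python3 pk.py
```

```text
t 47.35 pos [ 0.6215 -0.0476  0.0272] phi 81.94 w 62.8 grip 67.0 F [-0.2 -0.5 -0.1]
t 48.35 pos [ 0.6219 -0.0488  0.1222] phi 81.87 w 83.9 grip 0.0 F [-0.5 -0.4  0.5]
now rows [ 0.786 -1.901  0.022] after turn rows [ 0.787 -1.901  0.022] turn -0.0002
t 50.1 pos [0.4441 0.0552 0.1206] phi -8.74 w 83.8 grip 0.0 F [ 2.2 -0.2  0.3]
now rows [ 0.005 -0.008  1.156] after turn rows [ 0.005 -0.008  1.156] turn -0.0002
cramp x -0.0402 0.033 y -0.1389 -0.07
  x -0.015 0 y -0.1387 -0.0701
  x 0 0.015 y -0.1384 -0.07
  x 0.015 0.028 y -0.1389 -0.0709
  x -0.028 -0.015 y -0.1385 -0.0711
  y -0.129 x -0.0395 0.0330  y -0.117 x -0.0387 0.0320  y -0.105 x -0.0390 0.0323  y -0.093 x -0.0391 0.0316  y -0.081 x -0.0402 0.0322  y -0.069 x -0.0386 0.0308
cramp x -0.0411 0.0311 y -0.0662 -0.0244
  x -0.015 0 y -0.0657 -0.0296
  x 0 0.015 y -0.0659 -0.0347
  x 0.015 0.028 y -0.0662 -0.0381
  x -0.028 -0.015 y -0.066 -0.0262
  y -0.069 x -0.0374 0.0298  y -0.057 x -0.0410 0.0311  y -0.045 x -0.0404 0.0304  y -0.033 x -0.0411 0.0207  y -0.021 x -0.0373 -0.0265
```

C is placed well at −66 to −25 mm, with 12 mm to spare for D. Now wedge 2.

```bash

python3 -m jog '[0,0,0.4,0,0,0,0,-0.005,0.8,0,0,0,0,-0.005,0.8,0,0,0]' >/dev/null
python3 -m jog '[0,0,0.2,0,0,0,0,0,0.36,0,0,0,0,0,0.36,0,0,0,0,0,0.36,0,0,0]' >/dev/null
python3 g.py
python3 -m jog '[0,0,0,0,0,0,0,0,0,0,0,0,0,0,0,0,0,0,0,0,0,0,0,0,0,0,0,0,0,0]' 45 >/dev/null
python3 g.py
python3 -m jog '[0,0,-0.3,0,0,0,0,0,-0.8,0,0,0,0,0,-0.95,0,0,0,0,0,-0.95,0,0,0]' >/dev/null
python3 -m jog '[0,0,-0.2,0,0,-0.254,0,0,-0.2,0,0,-0.254,0,0,-0.2,0,0,-0.254,0,0,-0.2,0,0,-0.254,0,0,-0.2,0,0,-0.254,0,0,-0.2,0,0,-0.254]' >/dev/null
python3 -m jog '[0,0,0,0,0,-0.25,0,0,0,0,0,-0.25,0,0,0,0,0,-0.25,0,0,0,0,0,-0.25,0,0,0,0,0,-0.25,0,0,0,0,0,-0.25]' >/dev/null
python3 g.py 0.6283 -0.0048 0.12 81.9
for i in 1 2; do python3 -m jog '[-0.18,0.94,0,0,0,0,-0.18,0.94,0,0,0,0,-0.18,0.94,0,0,0,0]' >/dev/null; done
python3 g.py 0.6283 -0.0048 0.0245 81.9
```

```text
t 51.02 pos [0.445  0.0559 0.0062] phi -8.84 w 84.1 grip 0.0 F [-0.   0.   0.7]
t 51.65 pos [0.4457 0.0559 0.0067] phi -8.84 w 62.6 grip 66.0 F [0.5 0.1 6.3]
t 53.65 pos [0.4438 0.056  0.1196] phi 81.73 w 62.9 grip 65.6 F [ 0.6  1.  -0.6]
now rows [-0.336  1.913 -0.004] after turn rows [-0.342  1.912 -0.004] turn -0.001
t 54.4 pos [ 0.6258 -0.0066  0.12  ] phi 81.76 w 62.5 grip 65.7 F [-1.1  0.9 -0.3]
now rows [0.021 0.022 0.955] after turn rows [0.021 0.022 0.955] turn -0.0008
```

```bash

python3 -m jog '[0.02,0.015,0.4,0,0,0,0.02,0.015,0.8,0,0,0,0.02,0.015,0.94,0,0,0,0.02,0.015,0.94,0,0,0,0.02,0.015,0.94,0,0,0]' >/dev/null
python3 g.py
python3 -m jog '[0,0,0,0,0,0,0,0,0,0,0,0,0,0,0,0,0,0,0,0,0,0,0,0]' 84 >/dev/null
python3 -m jog '[0,0,-0.4,0,0,0,0,0,-0.8,0,0,0,0,0,-0.95,0,0,0,0,0,-0.95,0,0,0]' >/dev/null
python3 -m jog '[0.9,0,-0.5,0,0,0,0.9,0,-0.5,0,0,0,0.9,0,-0.5,0,0,0]' 40 >/dev/null
python3 -m jog '[0.6,-0.95,-0.2,0,0,0,0.6,-0.95,-0.2,0,0,0,0.6,-0.95,-0.2,0,0,0]' 40 >/dev/null
python3 -m jog '[0.6,-0.95,0,0,0,0,0.6,-0.95,0,0,0,0,0.6,-0.95,0,0,0,0]' >/dev/null
python3 g.py 
python3 pk.py
python3 - <<'E'
from fit import *
f=grab('top'); P=cloud(f);Z=P[...,2]; H,S,V=cv2.split(cv2.cvtColor(f['img'],cv2.COLOR_BGR2HSV))
k=np.zeros(Z.shape,bool);k[135:170,255:285]=1
for c,p in comps(f,k&(Z>.088)&((H<8)|(H>172))&(S>140),60,.094): print('knob',rect(p))
cv2.imwrite('pics/t5.png',cv2.resize(f['img'][120:200,245:400],None,fx=5,fy=5))
E
```

```text
t 55.02 pos [ 0.6275 -0.0043  0.0276] phi 81.87 w 62.4 grip 65.7 F [-0.1 -0.7 -0.7]
t 57.15 pos [0.4666 0.2305 0.1889] phi 82.0 w 40.0 grip 0.0 F [ 0.1 -0.   0.9]
cramp x -0.0416 0.0337 y -0.1392 0.0064
  x -0.015 0 y -0.1387 0.0064
  x 0 0.015 y -0.1384 0.006
  x 0.015 0.028 y -0.1392 0.0064
  x -0.028 -0.015 y -0.1385 0.006
  y -0.129 x -0.0395 0.0337  y -0.117 x -0.0399 0.0320  y -0.105 x -0.0393 0.0326  y -0.093 x -0.0391 0.0316  y -0.081 x -0.0405 0.0326  y -0.069 x -0.0400 0.0308  y -0.057 x -0.0413 0.0315  y -0.045 x -0.0404 0.0304  y -0.033 x -0.0411 0.0311  y -0.021 x -0.0412 0.0300  y -0.009 x -0.0416 0.0310  y 0.003 x -0.0410 0.0293
knob (array([0.64940833, 0.14400218]), array([14.54853821, 47.85358429]), 46.70515060424805)
```

View pics/t5.png

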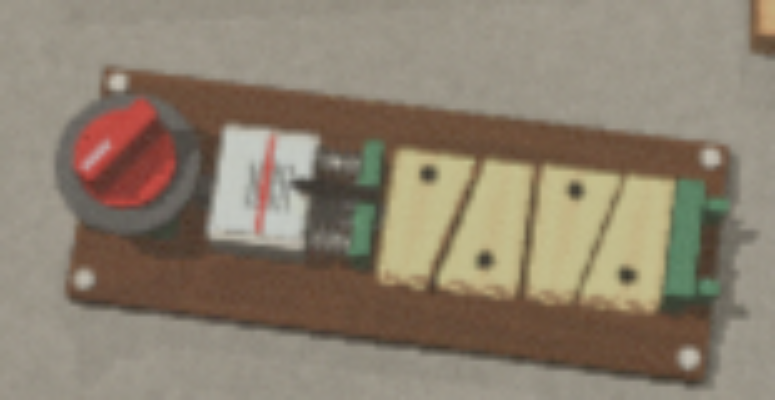

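The pack is good: four wedges alternate, flush and near the fence, and the jaw is still relaxed with its pointer about 12 mm short of the red line. The knob bar lies at about 137° in world axes at (0.649, 0.144). The total turn needed is about 4.5 rad, so I'll grip the knob twice.

```bash

python3 -m jog '[0,0,0,0,0,-0.304,0,0,0,0,0,-0.304,0,0,0,0,0,-0.304,0,0,0,0,0,-0.304,0,0,0,0,0,-0.304,0,0,0,0,0,-0.304,0,0,0,0,0,-0.304]' 45 >/dev/null
python3 g.py 0.6494 0.1439 0.12 136.7
```

```text
t 58.12 pos [0.4692 0.2295 0.1908] phi 136.37 w 44.9 grip 0.0 F [-0.3 -0.2 -0.3]
now rows [-1.894  0.624  0.708] after turn rows [-1.898  0.613  0.708] turn -0.0018
```

```bash

for i in 1 2; do python3 -m jog '[-0.948,0.308,0,0,0,-0.001,-0.948,0.308,0,0,0,-0.001,-0.948,0.308,0,0,0,-0.001]' >/dev/null; done
python3 g.py 0.6494 0.1439 0.068 136.7
python3 -m jog '[0,0,0.4,0,0,0,0,0,0.7,0,0,0,0,0,0.7,0,0,0,0,0,0.7,0,0,0]' >/dev/null
python3 g.py 0.6494 0.1439 0.068 136.7
```

```text
t 58.88 pos [0.6498 0.144  0.1908] phi 136.78 w 45.4 grip 0.0 F [-1.1  0.1 -0. ]
now rows [ 0.002 -0.003  1.228] after turn rows [ 0.002 -0.004  1.228] turn 0.0004
t 59.38 pos [0.649  0.1457 0.1228] phi 136.97 w 44.9 grip 0.0 F [-0.6 -0.5  0.4]
now rows [-0.015 -0.01   0.548] after turn rows [-0.016 -0.01   0.548] turn 0.0015
```

```bash

python3 -m jog '[-0.01,-0.005,0.3,0,0,0,-0.01,-0.005,0.545,0,0,0,-0.01,-0.005,0.545,0,0,0,-0.01,-0.005,0.545,0,0,0]' >/dev/null
python3 g.py
python3 -m jog '[0,0,0,0,0,0,0,0,0,0,0,0,0,0,0,0,0,0,0,0,0,0,0,0,0,0,0,0,0,0]' 5 >/dev/null
python3 g.py
python3 -m jog '[0,0,0,0,0,0.055,0,0,0,0,0,0.11,0,0,0,0,0,0.165,0,0,0,0,0,0.22,0,0,0,0,0,0.275,0,0,0,0,0,0.33,0,0,0,0,0,0.33]' >/dev/null
python3 g.py
python3 - <<'E'
from fit import *
f=grab('scene'); cv2.imwrite('pics/s3.png',cv2.resize(f['img'][190:300,230:430],None,fx=4,fy=4))
E
```

```text
t 59.88 pos [0.6504 0.1442 0.0692] phi 136.96 w 44.8 grip 0.0 F [-0.6 -0.   0.4]
t 60.5 pos [0.6505 0.1446 0.0686] phi 136.95 w 12.9 grip 62.9 F [1.1 3.2 5.5]
t 61.38 pos [0.6522 0.1452 0.0686] phi 77.49 w 13.1 grip 62.2 F [8.  6.1 0.6]
```

View pics/s3.png

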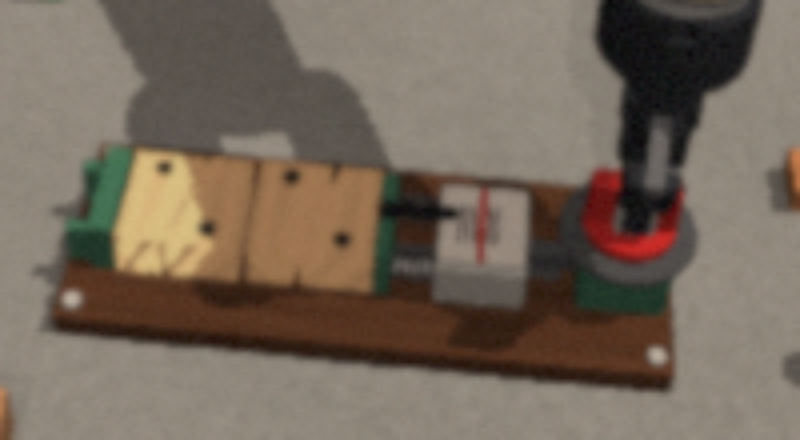

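The knob turns in the grip and the jaw has just reached the pack, closing its gaps. I'll carry on clockwise.

```bash

python3 -m jog '[0,0,0,0,0,0.055,0,0,0,0,0,0.11,0,0,0,0,0,0.165,0,0,0,0,0,0.22,0,0,0,0,0,0.275,0,0,0,0,0,0.33,0,0,0,0,0,0.33]' >/dev/null
python3 g.py
python3 -m jog '[0,0,0,0,0,0.055,0,0,0,0,0,0.11,0,0,0,0,0,0.165,0,0,0,0,0,0.22,0,0,0,0,0,0.275,0,0,0,0,0,0.33,0,0,0,0,0,0.33]' >/dev/null
python3 g.py
python3 -m jog '[0,0,0,0,0,0,0,0,0,0,0,0,0,0,0,0,0,0,0,0,0,0,0,0]' 45 >/dev/null
python3 -m jog '[0,0,-0.3,0,0,0,0,0,-0.6,0,0,0,0,0,-0.6,0,0,0]' >/dev/null
python3 g.py 0.6494 0.1439 0.128 138.5
python3 - <<'E'
from fit import *
f=grab('top'); cv2.imwrite('pics/t6.png',cv2.resize(f['img'][120:200,245:400],None,fx=5,fy=5))
E
```

```text
t 62.3 pos [0.6536 0.1441 0.0686] phi 18.06 w 13.4 grip 61.8 F [12.4  2.8 -1.1]
t 63.17 pos [0.6533 0.1422 0.0686] phi -41.35 w 13.0 grip 62.0 F [11.3 -3.1 -0.6]
t 64.05 pos [0.6511 0.1443 0.1301] phi -41.24 w 45.0 grip 0.0 F [-0.   0.1  0.2]
now rows [-0.01   0.014  0.021] after turn rows [ 0.01  -0.014  0.021] turn -0.9985
```

View pics/t6.png

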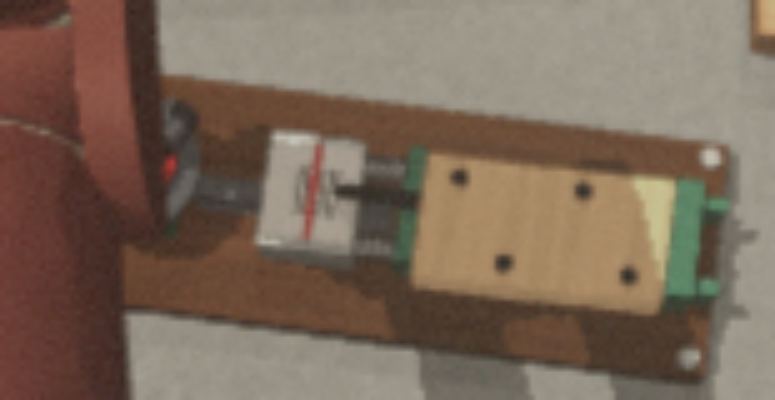

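The pack is now one tight rectangle. The pointer tip is still short of the red line by about 11 mm, as expected. I'll wind the wrist back and regrip.

```bash

for i in 1 2 3; do python3 -m jog '[0,0,0,0,0,-0.333,0,0,0,0,0,-0.333,0,0,0,0,0,-0.333,0,0,0,0,0,-0.333,0,0,0,0,0,-0.333,0,0,0,0,0,-0.333,0,0,0,0,0,-0.333]' >/dev/null; done
python3 g.py 0.652 0.1439 0.0685 138.7
```

```text
t 66.72 pos [0.6489 0.1439 0.1262] phi 138.37 w 45.1 grip 0.0 F [ 0.   0.1 -0.2]
now rows [-0.023  0.02   0.577] after turn rows [-0.023  0.02   0.577] turn -0.0018
```

```bash

python3 -m jog '[-0.023,0.02,0.3,0,0,-0.002,-0.023,0.02,0.58,0,0,-0.002,-0.023,0.02,0.58,0,0,-0.002,-0.023,0.02,0.58,0,0,-0.002]' >/dev/null
python3 -m jog '[0,0,0,0,0,0,0,0,0,0,0,0,0,0,0,0,0,0,0,0,0,0,0,0,0,0,0,0,0,0]' 5 >/dev/null
python3 g.py
python3 -m jog '[0,0,0,0,0,0.055,0,0,0,0,0,0.11,0,0,0,0,0,0.165,0,0,0,0,0,0.22,0,0,0,0,0,0.275,0,0,0,0,0,0.33,0,0,0,0,0,0.385,0,0,0,0,0,0.4]' >/dev/null
python3 -m jog '[0,0,0,0,0,0,0,0,0,0,0,0]' >/dev/null
python3 g.py
cat > ptr.py <<'E'
from fit import *
import sys
o=np.array([.6297,.0051]);u=np.array([.141,.990]);n=np.array([.990,-.141])
for nm in ('top','scene'):
    f=grab(nm); H,S,V=cv2.split(cv2.cvtColor(f['img'],cv2.COLOR_BGR2HSV))
    P=cloud(f); d=P[...,:2]-o; y=d@u; x=d@n; Z=P[...,2]
    box=(abs(x)<.028)&(y>-.02)&(y<.09)&(Z>.04)&(Z<.075)
    red=box&((H<10)|(H>170))&(S>110)
    v,uu=np.nonzero(red); 
    q=onz(f,np.c_[uu,v],.0505)[:,:2]-o if len(v) else None
    if q is not None: print(nm,'red line y',np.median(q@u).round(4),len(v))
    blk=box&(V<45)&(abs(x)<.012); v,uu=np.nonzero(blk)
    if len(v): q=onz(f,np.c_[uu,v],.054)[:,:2]-o; print(nm,'black y',np.percentile(q@u,[2,50,98]).round(4))
    g=(abs(x)<.035)&(y>-.03)&(y<.03)&(Z>.035)&(H>50)&(H<95)&(S>60); v,uu=np.nonzero(g)
    if len(v): q=onz(f,np.c_[uu,v],.052)[:,:2]-o; print(nm,'jaw y',np.percentile(q@u,[3,97]).round(4))
    if len(sys.argv)>1 and nm==sys.argv[2]: cv2.imwrite(sys.argv[1],cv2.resize(f['img'][130:190,250:350] if nm=='top' else f['img'][210:290,280:420],None,fx=6,fy=6,interpolation=cv2.INTER_CUBIC))
E
python3 ptr.py pics/p1.png scene
```

```text
t 67.85 pos [0.6519 0.1436 0.0691] phi 138.92 w 12.9 grip 59.9 F [-5.1 -3.6  5.1]
t 69.1 pos [0.6521 0.1435 0.0692] phi 66.92 w 13.1 grip 59.9 F [-3.7 -2.5  4.2]
top red line y 0.0344 25
top jaw y [-0.0083 -0.0029]
scene red line y 0.0343 34
scene black y [-0.008   0.005   0.0279]
scene jaw y [-0.0082 -0.0014]
```

View pics/p1.png

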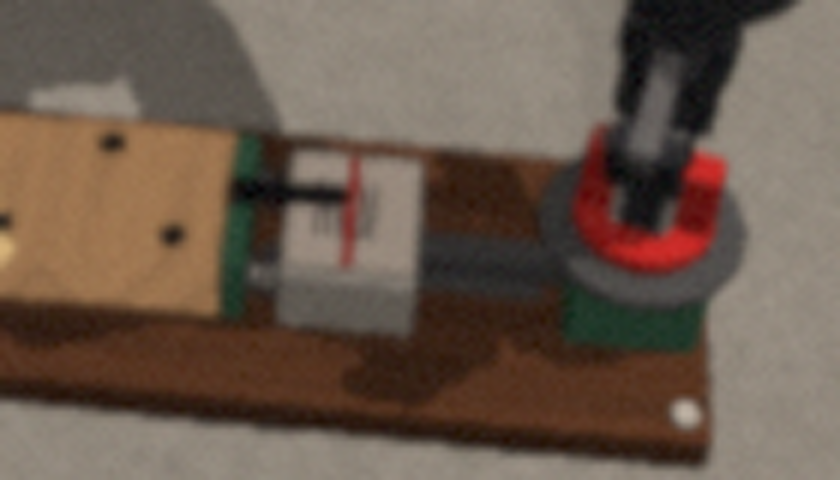

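The tip, at zoomed px (346,193), is at the near edge of the red line centred at (353,190), so about 1.5 mm is missing. I'll turn about 10° more, release, and check with the arm away.

```bash

python3 -m jog '[0,0,0,0,0,0.03,0,0,0,0,0,0.057,0,0,0,0,0,0.057,0,0,0,0,0,0.057]' >/dev/null
python3 g.py
python3 -m jog '[0,0,0,0,0,0,0,0,0,0,0,0,0,0,0,0,0,0,0,0,0,0,0,0]' 45 >/dev/null
python3 -m jog '[0,0,-0.4,0,0,0,0,0,-0.9,0,0,0,0,0,-0.9,0,0,0]' >/dev/null
for i in 1 2; do python3 -m jog '[0.5,-0.95,-0.1,0,0,0,0.5,-0.95,-0.1,0,0,0,0.5,-0.95,-0.1,0,0,0]' >/dev/null; done
python3 g.py
python3 pk.py | grep -v wedge
python3 ptr.py pics/p2.png top
```

```text
t 69.7 pos [0.6521 0.1435 0.0691] phi 56.66 w 13.0 grip 59.9 F [-4.6 -2.8  5.2]
t 71.33 pos [0.5475 0.3334 0.1783] phi 56.85 w 45.1 grip 0.0 F [-0.4  0.  -0.3]
cramp x -0.0416 0.0334 y -0.1401 -0.0107
  x -0.015 0 y -0.1399 -0.0114
  x 0 0.015 y -0.1401 -0.0118
  x 0.015 0.028 y -0.1395 -0.0111
  x -0.028 -0.015 y -0.1391 -0.0107
  y -0.129 x -0.0389 0.0334  y -0.117 x -0.0387 0.0320  y -0.105 x -0.0390 0.0326  y -0.093 x -0.0391 0.0316  y -0.081 x -0.0382 0.0326  y -0.069 x -0.0415 0.0308  y -0.057 x -0.0413 0.0315  y -0.045 x -0.0401 0.0304  y -0.033 x -0.0415 0.0314  y -0.021 x -0.0412 0.0313  y -0.009 x -0.0416 0.0310
top red line y 0.0335 15
top jaw y [-0.0083 -0.0025]
scene red line y 0.0332 25
scene black y [-0.0077  0.0054  0.0275]
scene jaw y [-0.0092 -0.0014]
```

View pics/p2.png

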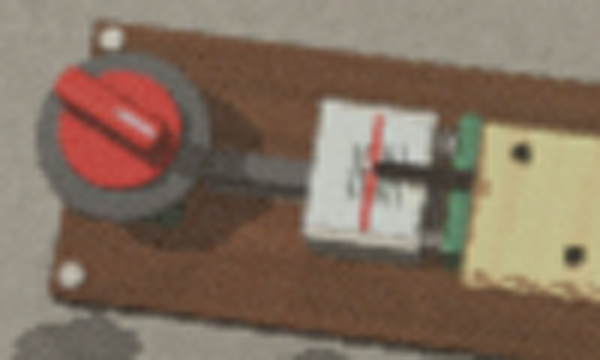

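The tip, at zoomed px (376,168), stands on the red line at (373,168). The pack spans −140 to −11 mm and is flush. I'll make one last check of the trays and then hand in.

```bash
python3 - <<'E'
from fit import *
f=grab('top'); P=cloud(f);Z=P[...,2]; H,S,V=cv2.split(cv2.cvtColor(f['img'],cv2.COLOR_BGR2HSV))
k=np.zeros(Z.shape,bool);k[165:250,455:515]=1
for c,p in comps(f,k&(Z>.035),60,.05): print('pot',rect(p))
f=grab('scene'); P=cloud(f);Z=P[...,2]; H,S,V=cv2.split(cv2.cvtColor(f['img'],cv2.COLOR_BGR2HSV))
k=np.zeros(Z.shape,bool);k[175:250,435:520]=1
for c,p in comps(f,k&~((H>95)&(H<130)&(S>90))&(abs(P[...,0]-.497)<.09)&(abs(P[...,1]-.404)<.05)&(Z>.008),30,.018): print('brush',rect(p))
print(manip.job_done())
E
```

```text
pot (array([ 0.51418652, -0.39966885]), array([44.44952393, 45.80667496]), 85.3781967163086)
brush (array([0.50547281, 0.376811  ]), array([155.29629517,  33.90728378]), 2.490786075592041)
brush (array([0.50399109, 0.4249086 ]), array([157.87762451,  35.53298187]), 4.19938325881958)
the job is handed in; nothing more can be done
None
```

The job is handed in: both brushes are flat in the blue tray, the yellow pot stands in the pot tray, the four wedges are packed tight against the fence, and the spring pointer stands on the red line; the hand-in returned no verdict.

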